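# Re-rack three look-alike friction sleds in order of drag

### The arm

A 7-joint arm with a two-finger parallel gripper is mounted at the origin on a cart in front of the work surface, level with it; the furniture and walls round the work are solid. World frame = base frame: x ahead of the robot, y to its left, z up, the work surface at z = 0. Lengths are in m, angles in rad, forces in N, time in s.
With the tool pointing down it reaches from about 0.4 to 0.85 m from the base axis. Payload 4.5 kg.
Tool frame: the origin (TCP) lies midway between the tips of the shut fingers; the grasp point (between the pads) lies 19 mm behind it; y points along the fingers, z is the direction in which the jaws open and shut, and the axes are right-handed (so a half turn about y gives the same grasp; the last joint's range is limited). The gripper opens to 88 mm and grips with 3 to 60 N. Pads are 18 mm wide; open, the fingers measure 123 mm over their backs; the gripper's body (75 mm by 187 mm) begins 45 mm behind the grasp point.
Start: joints at [1.142, 0.689, -0.195, 1.565, 0.157, 0.902, -0.215], TCP at [0.279, -0.559, 0.239] pointing down, gripper open.
Joint ranges: [-3.01, 3.01], [-0.46, 2.08], [-1.47, 1.51], [0.13, 2.56], [-1, 4.14], [0.04, 2.09], [-2.66, 2.66]. Speed limits (rad/s): [2.57, 2.57, 3.14, 3.14, 3.14, 3.14, 3.14].

### API

Orientations are given as a unit quaternion [x, y, z, w].
In Python, from plant import r, snapshot, get_calibration, job, boxes_of gives the robot as it stands. The module is installed in compiled form; this text tells all that it offers.
- The arm moves only by the shell command python3 -m handwheel 'ROWS' [OPENING] [FORCE]. ROWS is JSON, a list that holds one entry, the list of rows, each a list of 6 numbers: the shift along the tool's x, y, z as a fraction of full scale, then the turn, a rotation vector about the tool's x, y, z as a fraction of full scale. In form: [[[x, y, z, wx, wy, wz], ...]]. A call has 1 to 12 rows; each row is the pose to reach, as a shift and turn from the pose commanded when the call began, along the tool's axes at that moment, turning the shorter way round; what a row does not reach only later rows make up. Full scale, the value 1, is 100 cm for a shift and 180 degrees for a turn. A row lasts 1/12 s, in which the tool goes at most 41.7 mm and 7.16 degrees, less where a joint would pass 70% of its speed; a pose out of reach is approached as far as the arm can. A call with a number of a shift or a turn outside -1 to 1 is refused whole. A call with a gripper value outside its range is refused whole. OPENING is the opening, from -1 (shut) to 1 (fully open), set as the call begins (- or left out, the last holds). The fingers move at their own pace and stop on an object; FORCE is the grip in N (left out, the last holds). Time passes only in rows, so rows that repeat a pose let the fingers close. It gives the time, the measured TCP pose, the force and the opening at its end, in the units of the state.
- r.get_state(): the state, without advancing time (a new reading comes with each control period).
- snapshot(name): name is "side" or "top"; returns the picture (420x560x3 uint8, red, green, blue); there is no depth.
- get_calibration(name): a dict with "fx", "fy", "cx", "cy" (pixels), "T" (4x4, takes a point from camera to world coordinates). Camera axes: x right, y down, z forward; pixel columns grow to the right and rows downward; lengths in m; the calibration is good to about 2 mm. A picture is of the moment at which its call begins. get_calibration takes no time and is no camera call.
- job.finish_job(): hands the job in, once; it reports no verdict.
Trained networks look in the newest picture that a camera, given by its name, has taken for a name from the list of things; names that differ only in an ending like _2 or _b are one class to them, and where a whole thing is asked for, a point or a joint stands for the part that bears it (a point fixed in the world has none). Each returns a list of dicts, best first, with "confidence" (0 to 1); they miss things now and then, are a little off and sometimes report something else, mostly with a low value. They report only what shows in the picture. A call takes as long as a camera call.
- boxes_of(thing, camera): "bbox" ([left, top, right, bottom] in pixels, round what is visible of it).
The state is a dict: "clock": time; "q": joint angles; "qd": joint speeds; "joint_torque": joint torques, N m; "tool_pos": TCP position; "eef_rot": TCP orientation; "contact_force": force on the tool from outside, world axes, zero at the start; "moment": the same for the moment, N m; "opening": opening from 0.0 (shut) to 1.0 (fully open).
Only numpy, scipy, OpenCV 4.12 (cv2) and the standard library are available. Lean on these libraries where they do the work, as an engineer would, in place of code of your own. Each camera call takes 0.05 s, during which the arm holds its last target. There are 200 camera calls.

### The job

The three friction-test sleds look the same and have got mixed up; only how hard they drag across the bench under their own weight tells their linings apart. Put them back in their rack in order of grip, the slipperiest in the pocket next to the hanging lug and the grippiest in the one farthest from it, each right down on the pocket floor with its pull eye in the notch. Handle the linings gently, never pressing them hard on the bench or the rack or tipping a sled over, and leave the other things on the bench where they are.

Things in the scene. Friction and masses are not known exactly. Their poses are not given: they have to be found in the camera images.
- sled_a: friction-test sled, one of three alike: steel block 56 (x) x 44 (y) mm, top 40 mm above the underside; the lowest 4 mm are its round dark lining, 40 mm wide, which stays in the block (1 mm play). 0.7 to 0.8 kg. Origin: centre of the underside, z up. Flat pull eye, 4 mm thick (y), 7 to 23 mm up, sticks out 18 mm from the end face at -x. Which lining a sled carries changes from start to start.
- sled_b: friction-test sled, one of three alike: steel block 56 (x) x 44 (y) mm, top 40 mm above the underside; the lowest 4 mm are its round dark lining, 40 mm wide, which stays in the block (1 mm play). 0.7 to 0.8 kg. Origin: centre of the underside, z up. Flat pull eye, 4 mm thick (y), 7 to 23 mm up, sticks out 18 mm from the end face at -x. Which lining a sled carries changes from start to start.
- sled_c: friction-test sled, one of three alike: steel block 56 (x) x 44 (y) mm, top 40 mm above the underside; the lowest 4 mm are its round dark lining, 40 mm wide, which stays in the block (1 mm play). 0.7 to 0.8 kg. Origin: centre of the underside, z up. Flat pull eye, 4 mm thick (y), 7 to 23 mm up, sticks out 18 mm from the end face at -x. Which lining a sled carries changes from start to start.
- rack: aluminium rack screwed to the bench: 3 mm plate, 83 x 239 mm, three equal pockets 82 mm apart along its y. Pocket: 63 (x) x 51 mm (y) inside, ribs 6 mm wide, tops roof-shaped, 13 mm above the bench. The rib at -x has a 12 mm notch for the pull eye, so a sled seats with its x along the rack's x. Flat rounded hanging lug at the -y end. Origin: centre of the plate's underside, z up.
- pocket_1 (a point): the pocket next to the hanging lug, for the sled with the slippery lining: centre of its floor, 3 mm above the bench, where a seated sled's origin lies; axes as the rack's. Slid on the bench by its own weight alone, the slippery sled drags with 0.4 to 0.6 N.
- pocket_2 (a point): the middle pocket, for the sled with the medium lining: centre of its floor, 3 mm above the bench, where a seated sled's origin lies; axes as the rack's. Slid on the bench by its own weight alone, the medium sled drags with 2.3 to 3.1 N.
- pocket_3 (a point): the pocket farthest from the lug, for the sled with the grippy lining: centre of its floor, 3 mm above the bench, where a seated sled's origin lies; axes as the rack's. Slid on the bench by its own weight alone, the grippy sled drags with 6.3 to 8.5 N. (Pushed higher than about 20 mm up it tips instead, at 5 N or so.)
- instrument_front (a point): fixed: middle of the upright front face of the tall white instrument that stands behind the sleds. The face looks to -x, is 120 mm wide (y) and stands 45 to 220 mm above the bench; a frame with corner posts, 210 mm wide and 46 mm high, stands 10 mm in front of it, and a drum rises behind. A gripper turned with its broad side towards it has little room.
- tweezers: bystander, to be left alone: steel tweezers, 126 mm long, lying in front of the sleds; origin at the centre of its underside
- bolt_1: bystander, to be left alone: loose socket head screw, 44 mm, in front of the sleds; origin at the centre of its underside
- marker_1: bystander, to be left alone: capped marker pen, 137 mm, near the bench edge; origin at the centre of its underside
- usb_stick: bystander, to be left alone: memory stick, 53 mm; origin at the centre of its underside
- connector_1: bystander, to be left alone: grey D connector, 41 x 33 x 15 mm; origin at the centre of its underside
- solder_spool: bystander, to be left alone: reel of solder wire, 64 mm across, 40 mm high, beside the rack; origin at the centre of its underside

How it is judged:
At the end, for the whole second after the job is handed in: From the lug's end: the sled with the slippery, the medium, the grippy lining. Each lining's centre is within 8 mm (level) of its pocket's centre point; each sled's underside is less than 5 mm above the bench, its x axis within 0.15 rad of the rack's, it is level within 0.06 rad and at rest (horizontal distance between slippery_lining and pocket_1 below 0.008 m and horizontal distance between medium_lining and pocket_2 below 0.008 m and horizontal distance between grippy_lining and pocket_3 below 0.008 m and z of each of sled_a, sled_b, sled_c in the frame of rack below 0.005 m and angle between the x axis of each of sled_a, sled_b, sled_c and the x axis of rack, either way round below 0.15 rad and angle between each of sled_a, sled_b, sled_c's own z axis and vertical below 0.06 rad and linear speed of each of sled_a, sled_b, sled_c below 0.02 m/s); the robot touches nothing.
It fails at once if a lining is pressed or banged on the bench top with more than 45 N (contact force between any of slippery_lining, medium_lining, grippy_lining and bench_c0 above 45 N).
It fails at once if a sled or its lining is pressed or banged on the rack with more than 45 N (contact force between any of sled_a, sled_b, sled_c, slippery_lining, medium_lining, grippy_lining and rack above 45 N).
It fails at once if a sled is tipped by more than 0.7 rad (angle between any of sled_a, sled_b, sled_c's own z axis and vertical above 0.7 rad).
It fails at once if one of the bystanders is moved by more than 25 mm (distance of any of tweezers, bolt_1, marker_1, usb_stick, connector_1, solder_spool from where it was at the start of the episode above 0.025 m).
It also fails if it takes over 72 s, if anything falls off the work surface, if the arm or the gripper's body presses on something with over 40 N, if the wrist force passes 120 N, or if a joint passes its speed limit or range.

## Working session

There is one attempt and no reset: what is moved stays moved. The work goes in short steps, Python scripts to look and compute and a shell command to move; the robot and the scene stay as the last step left them, time stands still between calls to the robot, and variables do not carry over. Pictures are saved under pics/ and viewed, about 8 in all and at most 12, crops included, and the job is handed in when it is done.

```bash
mkdir -p pics; cat > h.py <<'E'
import numpy as np, cv2
from scipy.spatial.transform import Rotation as R
from plant import r, snapshot, get_calibration, job, boxes_of
def ray(cam,u,v,z=0.0):
    c=get_calibration(cam);T=np.array(c["T"])
    d=T[:3,:3]@np.array([(u-c["cx"])/c["fx"],(v-c["cy"])/c["fy"],1]);o=T[:3,3]
    return o+d*(z-o[2])/d[2]
def proj(cam,p):
    c=get_calibration(cam);T=np.array(c["T"]);q=T[:3,:3].T@(np.array(p)-T[:3,3])
    return np.array([c["fx"]*q[0]/q[2]+c["cx"],c["fy"]*q[1]/q[2]+c["cy"]])
def st():
    s=r.get_state();print(s["clock"],np.round(s["tool_pos"],4),"\n",np.round(R.from_quat(s["eef_rot"]).as_matrix(),3),np.round(s["contact_force"],2),s["opening"]);return s
def to(p,yaw=None):
    "shift in tool axes (fraction) to reach world p"
    s=r.get_state();M=R.from_quat(s["eef_rot"]).as_matrix();print(np.round(M.T@(np.array(p)-s["tool_pos"]),4))
E
python3 - <<'E'
from h import *
st()
for c in("top","side"):
    im=snapshot(c);cv2.imwrite(f"pics/{c}0.png",im[:,:,::-1])
    k=get_calibration(c);print(c,k["fx"],np.round(k["T"],3).tolist())
    for t in("sled_a","rack","solder_spool","tweezers","bolt_1","usb_stick","connector_1","marker_1"):
        for b in boxes_of(t,c)[:4]: print(t,np.round(b["bbox"]),round(b["confidence"],2))
E
```

```text
0.0 [ 0.2787 -0.5587  0.2379] 
 [[-0.895 -0.001  0.447]
 [-0.447  0.002 -0.895]
 [ 0.    -1.    -0.002]] [-0.57 -0.76 -0.81] 1.0004210915511402
top 443.91519601682876 [[0.018, -0.998, 0.058, 0.458], [-0.999, -0.021, -0.037, -0.269], [0.038, -0.058, -0.998, 0.998], [0.0, 0.0, 0.0, 1.0]]
sled_a [149. 229. 183. 264.] 0.71
sled_a [193. 234. 223. 266.] 0.66
sled_a [244. 232. 268. 263.] 0.58
rack [299. 162. 338. 281.] 0.9
solder_spool [348. 252. 382. 281.] 0.69
tweezers [136. 283. 138. 285.] 0.41
tweezers [348. 250. 383. 282.] 0.38
bolt_1 [207. 269. 221. 281.] 0.52
usb_stick [284. 130. 309. 152.] 0.46
connector_1 [365. 224. 380. 244.] 0.71
marker_1 [235. 274. 293. 287.] 0.66
marker_1 [300. 160. 338. 279.] 0.5
side 481.8681717794742 [[1.0, 0.003, 0.011, 0.492], [-0.007, -0.599, 0.8, -1.048], [0.009, -0.8, -0.599, 0.662], [0.0, 0.0, 0.0, 1.0]]
sled_a [239. 186. 266. 211.] 0.58
sled_a [242. 164. 272. 190.] 0.58
rack [212. 266. 350. 301.] 0.79
solder_spool [203. 295. 244. 340.] 0.93
solder_spool [242. 164. 275. 192.] 0.52
tweezers [211. 264. 352. 299.] 0.27
usb_stick [204. 296. 245. 341.] 0.5
usb_stick [358. 256. 382. 273.] 0.46
connector_1 [253. 324. 278. 340.] 0.98
connector_1 [208. 262. 352. 302.] 0.25
marker_1 [232. 216. 268. 242.] 0.66
marker_1 [210. 221. 226. 265.] 0.54
```

```bash
python3 - <<'E'
import cv2
a=cv2.imread("pics/top0.png")[110:310,110:410];cv2.imwrite("pics/t1.png",cv2.resize(a,(800,533),interpolation=cv2.INTER_CUBIC))
a=cv2.imread("pics/side0.png")[100:350,190:400];cv2.imwrite("pics/s1.png",cv2.resize(a,(504,600),interpolation=cv2.INTER_CUBIC))
E
```

```text
(no output)
```

View pics/t1.png

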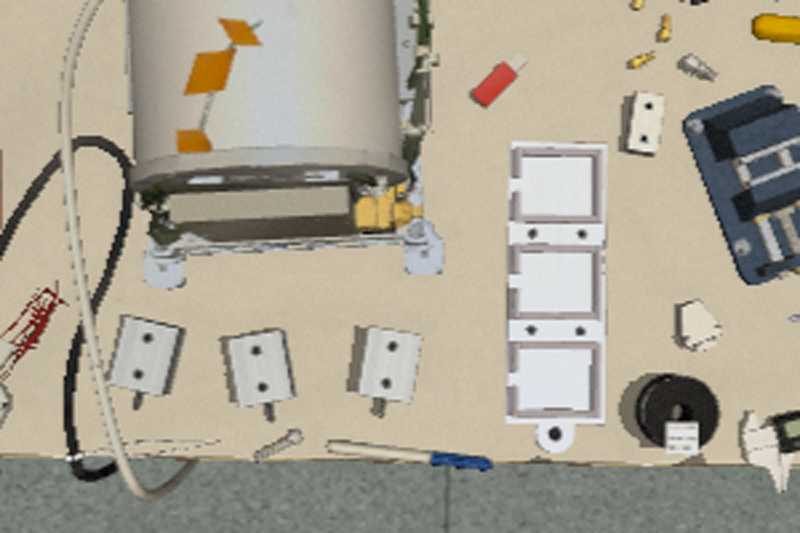

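View pics/s1.png

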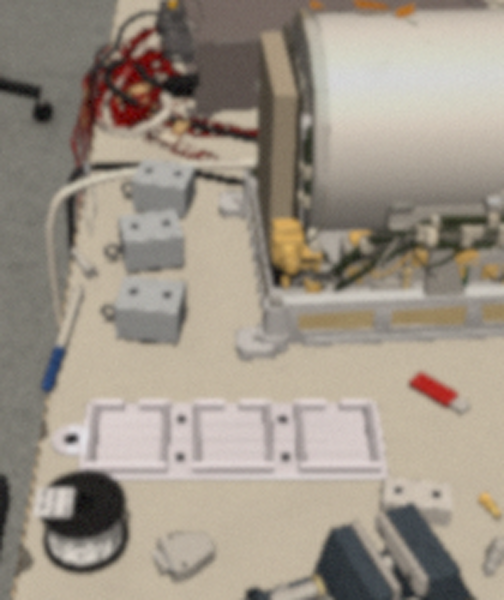

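The top view shows three sleds with their eyes pointing towards the robot, at crop px (147,356), (260,367) and (391,364). The rack has its lug near the robot at (555,434) and its notches on the left, which is world +y. So the sleds must be turned −90°. Next I measure the screw holes for exact poses.

```bash
python3 - <<'E'
from h import *
im=cv2.cvtColor(cv2.imread("pics/top0.png"),cv2.COLOR_BGR2GRAY).astype(float)
def cen(cx,cy,w=3):
    u,v=110+cx/2.667-.3,110+cy/2.667-.3
    for _ in range(3):
        x0,y0=int(round(u)),int(round(v));p=im[y0-w:y0+w+1,x0-w:x0+w+1]
        k=np.clip(np.median(p)-15-p,0,None);yy,xx=np.mgrid[-w:w+1,-w:w+1]
        u,v=x0+(k*xx).sum()/k.sum(),y0+(k*yy).sum()/k.sum()
    return u,v
for n,hs in dict(s1=[(148,338),(137,381)],s2=[(255,350),(262,387)],s3=[(391,346),(386,385)]).items():
    P=[ray("top",*cen(*h,w=2),.04)for h in hs];d=P[0]-P[1]
    print(n,np.round((P[0]+P[1])/2,4),"len",np.linalg.norm(d).round(4),"yaw of +x deg",np.degrees(np.arctan2(d[1],d[0])).round(1))
P=np.array([ray("top",*cen(*h),.003)for h in[(532,233),(582,233),(531,330),(580,330)]]);print(P.round(4));L=ray("top",*cen(555,434),.003);print("lug",L.round(4))
C=P.mean(0);y=P[:2].mean(0)-P[2:].mean(0);x=P[[1,3]].mean(0)-P[[0,2]].mean(0);print(C.round(4),np.linalg.norm(y).round(4),"ydir",np.degrees(np.arctan2(y[1],y[0])).round(2),"xdir",np.degrees(np.arctan2(x[1],x[0])).round(2), "lug-dir",np.degrees(np.arctan2(*(C-L)[[1,0]])).round(2),np.linalg.norm(C-L))
for n,b in dict(front=(300,250),footL=(165,270),footR=(425,255),frame=(290,240)).items():print(n,ray("top",110+b[0]/2.667,110+b[1]/2.667,.046).round(3))
for n,b in dict(cable=(93,350),cable2=(103,390),bolt=(280,443),marker=(335,445)).items():print(n,ray("top",110+b[0]/2.667,110+b[1]/2.667,.005).round(3))
E
```

```text
s1 [ 0.4352 -0.0602  0.04  ] len 0.0301 yaw of +x deg -12.6
s2 [ 0.4266 -0.153   0.04  ] len 0.0299 yaw of +x deg 11.1
s3 [ 0.4317 -0.2572  0.04  ] len 0.03 yaw of +x deg -8.5
[[ 0.5436 -0.3755  0.003 ]
 [ 0.5441 -0.4175  0.003 ]
 [ 0.462  -0.3756  0.003 ]
 [ 0.4617 -0.4171  0.003 ]]
lug [ 0.3753 -0.3966  0.003 ]
[ 0.5028 -0.3964  0.003 ] 0.082 ydir -0.09 xdir -89.92 lug-dir 0.09 0.12750595531151068
front [ 0.522 -0.185  0.046]
footL [ 0.504 -0.078  0.046]
footR [ 0.52  -0.285  0.046]
frame [ 0.53  -0.176  0.046]
cable [ 0.438 -0.012  0.005]
cable2 [ 0.405 -0.022  0.005]
bolt [ 0.364 -0.169  0.005]
marker [ 0.363 -0.214  0.005]
```

```bash
python3 -m handwheel '[[[-0.179,0.078,-0.088,0,-0.8,0],[-0.179,0.078,-0.088,0,-0.8,0],[-0.179,0.078,-0.088,0,-0.8,0],[-0.179,0.078,-0.088,0,-0.8,0],[-0.179,0.078,-0.088,0,-0.8,0],[-0.179,0.078,-0.088,0,-0.8,0],[-0.179,0.078,-0.088,0,-0.8,0],[-0.179,0.078,-0.088,0,-0.8,0],[-0.179,0.078,-0.088,0,-0.8,0],[-0.179,0.078,-0.088,0,-0.8,0],[-0.179,0.078,-0.088,0,-0.8,0],[-0.179,0.078,-0.088,0,-0.8,0]]]' 0.6 20
cat >> h.py <<'E'
def go(p,jaw):
    "print shift and turn (fractions) to reach world p, tool down, jaw z axis at angle jaw deg"
    s=r.get_state();M=R.from_quat(s["eef_rot"]).as_matrix();a=np.radians(jaw)
    z=np.array([np.cos(a),np.sin(a),0]);y=np.array([0,0,-1.]);G=np.c_[np.cross(y,z),y,z]
    print("go",np.round(M.T@(np.array(p)-s["tool_pos"]),4),np.round(R.from_matrix(M.T@G).as_rotvec()/np.pi,4),"q",np.round(s["q"],2),"t",s["clock"],np.round(s["tool_pos"],4),"F",np.round(s["contact_force"],2))
E
python3 -c "
from h import *
st();go((0.4317,-0.2572,0.10),81.5)"
```

```text
clock: 1.9
tool_pos: [0.4, -0.4009, 0.1608]
eef_rot: [0.589, -0.391, 0.391, -0.589]
contact_force: [0.5, 0.7, -0.9]
opening: 0.802
1.9 [ 0.4    -0.4009  0.1608] 
 [[ 0.387  0.     0.922]
 [-0.922 -0.     0.387]
 [ 0.001 -1.    -0.   ]] [ 0.48  0.66 -0.95] 0.8017460533390793
go [-0.1202  0.0607  0.0849] [ 1.000e-04 -3.261e-01  1.000e-04] q [ 1.03  0.77 -0.56  1.81  0.58  0.73  0.55] t 1.9 [ 0.4    -0.4009  0.1608] F [ 0.48  0.66 -0.95]
```

```bash
python3 -m handwheel '[[[-0.12,0.061,0.085,0,-0.326,0],[-0.12,0.061,0.085,0,-0.326,0],[-0.12,0.061,0.085,0,-0.326,0],[-0.12,0.061,0.085,0,-0.326,0],[-0.12,0.061,0.085,0,-0.326,0],[-0.12,0.061,0.085,0,-0.326,0],[-0.12,0.061,0.085,0,-0.326,0],[-0.12,0.061,0.085,0,-0.326,0],[-0.12,0.061,0.085,0,-0.326,0],[-0.12,0.061,0.085,0,-0.326,0]]]'
python3 -c "
from h import *
go((0.4317,-0.2572,0.007),81.5)
im=snapshot('side');cv2.imwrite('pics/s2.png',cv2.resize(im[60:320,160:460],(800,693)[:2],interpolation=cv2.INTER_CUBIC)[:600])"
```

```text
clock: 2.73
tool_pos: [0.4328, -0.2575, 0.0997]
eef_rot: [-0.705, 0.055, -0.056, 0.705]
contact_force: [0.5, 0.6, -0.9]
opening: 0.798
go [-0.0011  0.0927  0.0001] [-0.0001 -0.0028  0.0001] q [ 0.85  0.85 -0.67  2.03  0.95  0.61  0.92] t 2.7333 [ 0.4328 -0.2575  0.0997] F [ 0.52  0.56 -0.86]
```

View pics/s2.png

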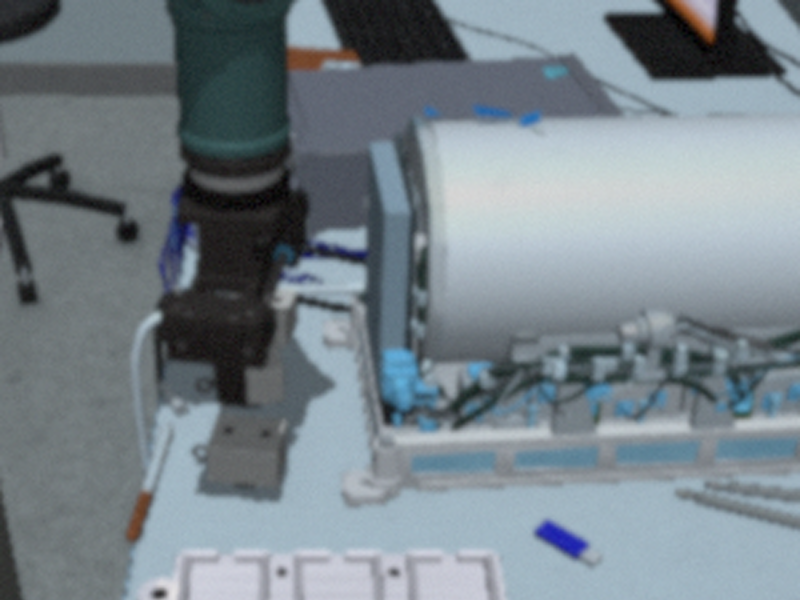

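The gripper sits centred over the nearest sled (side-crop px 245,440), with free room on both sides. I'll lower it and do the push test.

```bash
python3 -m handwheel '[[[-0.001,0.035,0,0,-0.003,0],[-0.001,0.07,0,0,-0.003,0],[-0.001,0.085,0,0,-0.003,0],[-0.001,0.09,0,0,-0.003,0],[-0.001,0.092,0,0,-0.003,0],[-0.001,0.092,-0.004,0,-0.003,0],[-0.001,0.092,-0.007,0,-0.003,0],[-0.001,0.092,-0.009,0,-0.003,0]]]'; for i in 1; do python3 -m handwheel '[[[0,0,-0.002,0,0,0],[0,0,-0.004,0,0,0]]]';done
python3 -m handwheel '[[[0,0,-0.002,0,0,0],[0,0,-0.004,0,0,0]]]'
python3 -m handwheel '[[[0,0,-0.002,0,0,0],[0,0,-0.004,0,0,0]]]'
python3 -m handwheel '[[[0,0,-0.002,0,0,0],[0,0,-0.004,0,0,0]]]'
python3 -m handwheel '[[[0,0,-0.002,0,0,0],[0,0,-0.004,0,0,0]]]'
```

```text
clock: 3.45
tool_pos: [0.4308, -0.2672, 0.0088]
eef_rot: [0.706, -0.051, 0.052, -0.705]
contact_force: [0.2, -0.1, 0.2]
opening: 0.802
clock: 3.62
tool_pos: [0.4302, -0.27, 0.0085]
eef_rot: [-0.705, 0.051, -0.052, 0.705]
contact_force: [0.1, 2.5, 1.9]
opening: 0.801
clock: 3.78
tool_pos: [0.4303, -0.2705, 0.0083]
eef_rot: [-0.703, 0.049, -0.051, 0.707]
contact_force: [0.8, 7.4, 2.2]
opening: 0.799
clock: 3.95
tool_pos: [0.4301, -0.2736, 0.0083]
eef_rot: [-0.703, 0.049, -0.051, 0.708]
contact_force: [1.5, 7.8, 2.8]
opening: 0.805
clock: 4.12
tool_pos: [0.4296, -0.2775, 0.0083]
eef_rot: [-0.703, 0.049, -0.051, 0.708]
contact_force: [0.3, 7.8, 2.4]
opening: 0.801
clock: 4.28
tool_pos: [0.4292, -0.2815, 0.0083]
eef_rot: [-0.703, 0.049, -0.051, 0.708]
contact_force: [0.3, 8.6, 3.2]
opening: 0.8
```

About 7.8 N, so this is the grippy sled and goes in pocket 3. Centre on it and grip.

```bash
python3 -m handwheel '[[[0,-0.003,0.007,0,0,0],[0,-0.006,0.013,0,0,0],[0,-0.006,0.013,0,0,0]]]'
python3 -m handwheel '[[[0,0,0,0,0,0],[0,0,0,0,0,0],[0,0,0,0,0,0],[0,0,0,0,0,0],[0,0,0,0,0,0],[0,0,0,0,0,0]]]' -0.3 30
python3 -c "
from h import *
st();go((0.4317,-0.2572,0.1),81.5)"
```

```text
clock: 4.53
tool_pos: [0.4299, -0.2718, 0.0145]
eef_rot: [-0.705, 0.05, -0.051, 0.705]
contact_force: [0.1, -0.4, -0.0]
opening: 0.801
clock: 5.03
tool_pos: [0.4299, -0.2704, 0.0137]
eef_rot: [-0.704, 0.05, -0.051, 0.707]
contact_force: [0.1, 5.3, 0.3]
opening: 0.499
5.0333 [ 0.4299 -0.2704  0.0137] 
 [[ 0.99   0.002  0.143]
 [-0.143  0.004  0.99 ]
 [ 0.001 -1.     0.004]] [0.08 5.3  0.3 ] 0.49867427894331606
go [-0.     -0.0862  0.0137] [-0.0013  0.0016  0.0003] q [ 0.78  0.98 -0.52  2.04  1.17  0.46  0.77] t 5.0333 [ 0.4299 -0.2704  0.0137] F [0.08 5.3  0.3 ]
```

```bash
python3 -m handwheel '[[[0,-0.02,0,0,0,0],[0,-0.06,0,0,0,0],[0.004,-0.09,-0.03,0,0,0],[0.01,-0.1,-0.07,0,0.04,0],[0.019,-0.1,-0.11,0,0.08,0],[0.019,-0.1,-0.129,0,0.12,0],[0.019,-0.1,-0.129,0,0.16,0],[0.019,-0.1,-0.129,0,0.2,0],[0.019,-0.1,-0.129,0,0.24,0],[0.019,-0.1,-0.129,0,0.28,0],[0.019,-0.1,-0.129,0,0.32,0],[0.019,-0.1,-0.129,0,0.36,0]]]'
python3 -c "
from h import *
st();go((0.585,-0.3964,0.08),0)"
```

```text
clock: 6.03
tool_pos: [0.4274, -0.403, 0.1122]
eef_rot: [0.568, -0.423, 0.42, -0.567]
contact_force: [0.3, 0.2, -6.3]
opening: 0.496
6.0333 [ 0.4274 -0.403   0.1122] 
 [[ 0.289 -0.004  0.957]
 [-0.957  0.002  0.289]
 [-0.003 -1.    -0.003]] [ 0.3   0.24 -6.29] 0.49620593421318127
go [0.0394 0.0316 0.1529] [ 0.0011  0.0935 -0.0007] q [ 0.94  0.85 -0.46  1.77  0.57  0.66  0.45] t 6.0333 [ 0.4274 -0.403   0.1122] F [ 0.3   0.24 -6.29]
```

```bash
python3 -m handwheel '[[[0.01,0.005,0.04,0.001,0.04,0],[0.02,0.01,0.08,0.001,0.08,0],[0.03,0.02,0.12,0.001,0.0935,0],[0.039,0.03,0.15,0.001,0.0935,0],[0.0395,0.0316,0.153,0.001,0.0935,0],[0.0395,0.0316,0.153,0.001,0.0935,0],[0.0395,0.0316,0.153,0.001,0.0935,0]]]'
python3 -c "
from h import *
st();go((0.585,-0.3964,0.0187),0)"
```

```text
clock: 6.62
tool_pos: [0.5845, -0.3955, 0.0798]
eef_rot: [0.502, -0.499, 0.497, -0.502]
contact_force: [-1.7, -0.5, -7.0]
opening: 0.495
6.6167 [ 0.5845 -0.3955  0.0798] 
 [[ 0.007 -0.003  1.   ]
 [-1.     0.002  0.007]
 [-0.002 -1.    -0.003]] [-1.68 -0.51 -7.04] 0.49462744215661847
go [0.0011 0.0611 0.0006] [ 0.0009  0.0023 -0.0006] q [ 0.71  1.01 -0.38  1.39  0.44  0.83  0.2 ] t 6.6167 [ 0.5845 -0.3955  0.0798] F [-1.68 -0.51 -7.04]
```

```bash
python3 -m handwheel '[[[0.001,0.025,0.0005,0.001,0.002,-0.0005],[0.001,0.042,0.0005,0.001,0.002,-0.0005],[0.001,0.048,0.0005,0.001,0.002,-0.0005],[0.001,0.05,0.0005,0.001,0.002,-0.0005],[0.001,0.052,0.0005,0.001,0.002,-0.0005],[0.001,0.054,0.0005,0.001,0.002,-0.0005],[0.001,0.056,0.0005,0.001,0.002,-0.0005]]]'
python3 -m handwheel '[[[0,0.001,0,0,0,0],[0,0.002,0,0,0,0],[0,0.003,0,0,0,0],[0,0.004,0,0,0,0]]]'
python3 -c "
from h import *
st();im=snapshot('side');c=proj('side',(.585,-.40,.03)).astype(int);print(c);cv2.imwrite('pics/s3.png',cv2.resize(im[c[1]-60:c[1]+60,c[0]-80:c[0]+80],(800,600),interpolation=cv2.INTER_CUBIC))"
```

```text
clock: 7.2
tool_pos: [0.5886, -0.3973, 0.0274]
eef_rot: [0.499, -0.497, 0.503, -0.502]
contact_force: [-0.2, -0.3, -6.6]
opening: 0.497
clock: 7.53
tool_pos: [0.5881, -0.3968, 0.0223]
eef_rot: [0.499, -0.498, 0.502, -0.501]
contact_force: [-0.2, 0.2, -6.8]
opening: 0.498
7.5333 [ 0.5881 -0.3968  0.0223] 
 [[ 0.001  0.007  1.   ]
 [-1.    -0.001  0.001]
 [ 0.001 -1.     0.007]] [-0.25  0.18 -6.77] 0.497506681934652
[331 274]
```

```bash
python3 -m handwheel '[[[0,0.0,-0.002,0,0,0],[0,0.001,-0.003,0,0,0],[0,0.002,-0.003,0,0,0],[0,0.003,-0.003,0,0,0],[0,0.004,-0.003,0,0,0]]]'
python3 -m handwheel '[[[0,0.001,0,0,0,0],[0,0.0015,0,0,0,0],[0,0.0015,0,0,0,0]]]'
python3 -c "
from h import *
st()"
```

```text
clock: 8.0
tool_pos: [0.585, -0.3967, 0.018]
eef_rot: [0.499, -0.498, 0.502, -0.501]
contact_force: [-0.4, -0.8, -7.1]
opening: 0.495
clock: 8.25
tool_pos: [0.5851, -0.3967, 0.0169]
eef_rot: [0.499, -0.498, 0.502, -0.501]
contact_force: [-1.2, 0.7, -3.8]
opening: 0.495
8.25 [ 0.5851 -0.3967  0.0169] 
 [[ 0.001  0.006  1.   ]
 [-1.    -0.001  0.001]
 [ 0.001 -1.     0.006]] [-1.2   0.66 -3.8 ] 0.4951105393002342
```

View pics/s3.png

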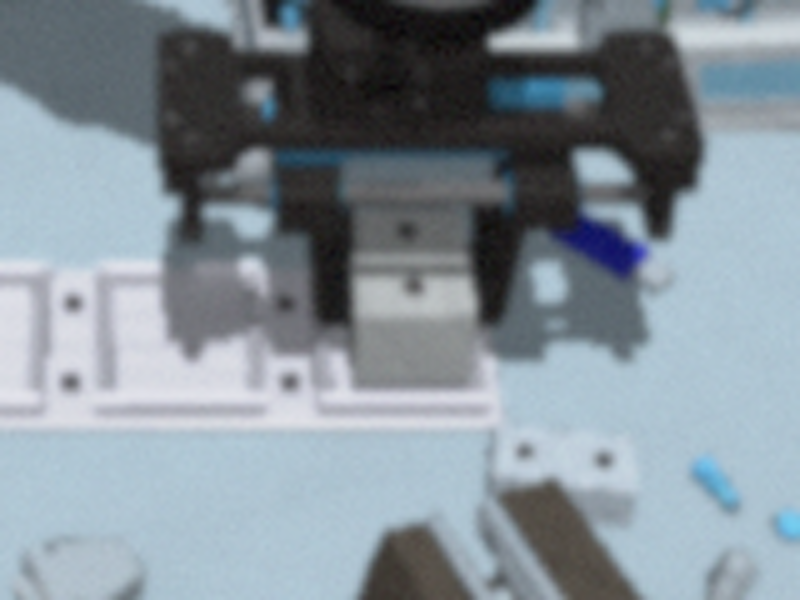

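The sled sits within the pocket walls (crop px 415,330), and the load is now partly on the floor. Release and lift clear.

```bash
python3 -m handwheel '[[[0,0.0005,0,0,0,0],[0,0.0005,0,0,0,0],[0,0.0005,0,0,0,0],[0,0.0005,0,0,0,0],[0,-0.02,0,0,0,0],[0,-0.06,0,0,0,0],[0,-0.1,0,0,0,0],[0,-0.1,-0.04,0,0,0],[0,-0.1,-0.08,0,0,0],[-0.01,-0.1,-0.12,0,-0.04,0],[-0.02,-0.1,-0.16,0,-0.08,0],[-0.03,-0.1,-0.18,0,-0.12,0]]]' 0.4
python3 -c "
from h import *
im=snapshot('top');b=boxes_of('sled_a','top');print([(np.round(x['bbox']),round(x['confidence'],2)) for x in b])
go((0.4266,-0.153,0.1),101)
c=proj('top',(.585,-.40,.03)).astype(int);cv2.imwrite('pics/t2.png',cv2.resize(im[110:290,c[0]-150:c[0]+50],(660,594),interpolation=cv2.INTER_CUBIC))"
```

```text
clock: 9.25
tool_pos: [0.3982, -0.3672, 0.1157]
eef_rot: [0.585, -0.396, 0.398, -0.585]
contact_force: [-0.7, 0.5, 0.3]
opening: 0.701
[(array([301., 168., 333., 189.]), 0.84), (array([149., 231., 181., 262.]), 0.77), (array([196., 235., 222., 271.]), 0.69), (array([301., 164., 339., 249.]), 0.54)]
go [-0.188   0.0157  0.1038] [-2.000e-04 -4.413e-01  2.000e-04] q [ 0.93  0.8  -0.45  1.92  0.62  0.57  0.44] t 9.35 [ 0.3991 -0.366   0.1157] F [ 1.03  0.8  -0.51]
```

View pics/t2.png

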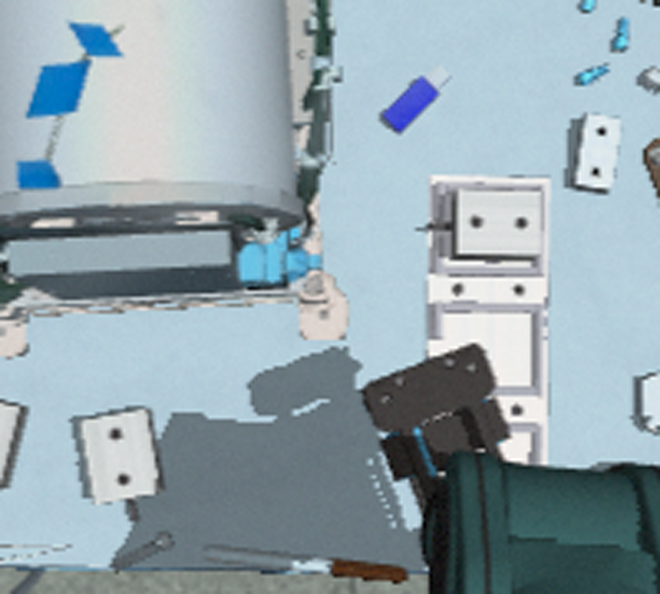

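Sled 3 is seated in the far pocket with its eye in the notch (crop px 498,222). On to the middle sled.

```bash
python3 -m handwheel '[[[-0.02,0.005,0.01,0,-0.04,0],[-0.04,0.01,0.02,0,-0.08,0],[-0.06,0.015,0.03,0,-0.12,0],[-0.08,0.015,0.04,0,-0.16,0],[-0.1,0.015,0.05,0,-0.2,0],[-0.12,0.015,0.06,0,-0.24,0],[-0.14,0.015,0.075,0,-0.28,0],[-0.16,0.015,0.085,0,-0.32,0],[-0.18,0.015,0.095,0,-0.36,0],[-0.188,0.015,0.104,0,-0.4,0],[-0.188,0.015,0.104,0,-0.44,0],[-0.188,0.015,0.104,0,-0.441,0]]]' 0.4
python3 -m handwheel '[[[0,0,0,0,0,0]]]'
python3 -c "
from h import *
st();go((0.4266,-0.153,0.008),101.1)"
```

```text
clock: 10.35
tool_pos: [0.4346, -0.1525, 0.1007]
eef_rot: [0.704, 0.072, -0.065, -0.703]
contact_force: [1.1, -1.0, 0.4]
opening: 0.702
clock: 10.43
tool_pos: [0.4335, -0.1537, 0.1005]
eef_rot: [0.705, 0.069, -0.063, -0.703]
contact_force: [0.3, -0.4, -0.5]
opening: 0.698
10.4333 [ 0.4335 -0.1537  0.1005] 
 [[ 0.983  0.008 -0.185]
 [ 0.185 -0.001  0.983]
 [ 0.008 -1.    -0.002]] [ 0.34 -0.4  -0.47] 0.6981091278664254
go [-0.0073  0.0924  0.0022] [ 0.0008 -0.0024  0.0024] q [ 0.63  0.81 -0.64  2.16  1.06  0.52  0.92] t 10.4333 [ 0.4335 -0.1537  0.1005] F [ 0.34 -0.4  -0.47]
```

```bash
python3 -m handwheel '[[[-0.006,0.03,0.001,0,-0.002,0.001],[-0.006,0.05,0.001,0,-0.002,0.001],[-0.006,0.05,0.001,0,-0.002,0.001]]]'
python3 -c "
from h import *
go((0.4266,-0.153,0.008),101.1)"
```

```text
clock: 10.68
tool_pos: [0.4253, -0.1545, 0.0481]
eef_rot: [0.705, 0.068, -0.068, -0.703]
contact_force: [0.2, -0.2, -0.4]
opening: 0.699
go [0.0016 0.0401 0.0013] [ 0.0006 -0.0004 -0.0003] q [ 0.55  0.89 -0.5   2.2   1.29  0.4   0.72] t 10.6833 [ 0.4253 -0.1545  0.0481] F [ 0.17 -0.22 -0.39]
```

```bash
python3 -m handwheel '[[[0.001,0.02,0.001,0,0,0],[0.001,0.033,0.001,0,0,0],[0.001,0.038,0.001,0,0,0],[0.001,0.04,0.001,0,0,0],[0.001,0.04,0,0,0,0],[0.001,0.04,-0.003,0,0,0],[0.001,0.04,-0.005,0,0,0]]]'
for i in 1; do :; done
python3 -m handwheel '[[[0,0,-0.002,0,0,0],[0,0,-0.004,0,0,0]]]'
python3 -m handwheel '[[[0,0,-0.002,0,0,0],[0,0,-0.004,0,0,0]]]'
python3 -m handwheel '[[[0,0,-0.002,0,0,0],[0,0,-0.004,0,0,0]]]'
python3 -m handwheel '[[[0,0,-0.002,0,0,0],[0,0,-0.004,0,0,0]]]'
python3 -m handwheel '[[[0,0,-0.002,0,0,0],[0,0,-0.004,0,0,0]]]'
```

```text
clock: 11.27
tool_pos: [0.4291, -0.1594, 0.0111]
eef_rot: [0.705, 0.07, -0.067, -0.703]
contact_force: [-0.6, 1.1, -0.1]
opening: 0.701
clock: 11.43
tool_pos: [0.4296, -0.1625, 0.0109]
eef_rot: [0.704, 0.071, -0.068, -0.703]
contact_force: [-0.7, 2.0, 0.8]
opening: 0.698
clock: 11.6
tool_pos: [0.4302, -0.1662, 0.0106]
eef_rot: [0.704, 0.071, -0.068, -0.703]
contact_force: [-1.2, 1.2, 0.6]
opening: 0.7
clock: 11.77
tool_pos: [0.4309, -0.1704, 0.0105]
eef_rot: [0.704, 0.071, -0.068, -0.703]
contact_force: [-0.1, 2.3, 0.5]
opening: 0.7
clock: 11.93
tool_pos: [0.4316, -0.1745, 0.0104]
eef_rot: [0.704, 0.07, -0.068, -0.703]
contact_force: [-0.2, 1.8, 1.6]
opening: 0.7
clock: 12.1
tool_pos: [0.4324, -0.1785, 0.0104]
eef_rot: [0.704, 0.07, -0.068, -0.703]
contact_force: [-0.8, 1.2, 0.4]
opening: 0.7
```

```bash

python3 -m handwheel '[[[0,0,-0.003,0,0,0]]]' | grep force
python3 -m handwheel '[[[0,0,-0.003,0,0,0]]]' | grep force
python3 -m handwheel '[[[0,0,-0.003,0,0,0]]]' | grep force
python3 -m handwheel '[[[0,0,-0.003,0,0,0]]]' | grep force
python3 -m handwheel '[[[0,0,-0.003,0,0,0]]]' | grep force
python3 -m handwheel '[[[0,0,-0.003,0,0,0]]]' | grep force
python3 -m handwheel '[[[0,0,-0.003,0,0,0]]]' | grep force
python3 -m handwheel '[[[0,0,-0.003,0,0,0]]]' | grep force
echo back;python3 -m handwheel '[[[0,0,0.004,0,0,0],[0,0,0.005,0,0,0],[0,0,0.005,0,0,0]]]' | grep force
python3 -m handwheel '[[[0,0,0.0,0,0,0]]]' | grep force
python3 -m handwheel '[[[0,0,0.0,0,0,0]]]' | grep force
python3 -m handwheel '[[[0,0,0.0,0,0,0]]]' | grep force
python3 -m handwheel '[[[0,0,0.0,0,0,0]]]' | grep force
python3 -m handwheel '[[[0,0,0.0,0,0,0]]]' | grep force
python3 -c "
from h import *
st()"
```

```text
contact_force: [-1.0, 1.8, 0.8]
contact_force: [-0.7, 1.8, 1.4]
contact_force: [0.3, 1.7, 1.1]
contact_force: [-0.2, 0.7, -0.8]
contact_force: [-0.9, 0.7, 1.2]
contact_force: [-0.3, 1.1, -0.1]
contact_force: [0.4, 1.6, -0.5]
contact_force: [-0.5, 1.3, -0.6]
back
contact_force: [-0.9, -0.4, 1.1]
contact_force: [-0.3, 0.1, -0.3]
contact_force: [0.2, -0.5, -0.1]
contact_force: [-0.1, -0.4, -0.0]
contact_force: [0.0, -0.2, -0.2]
contact_force: [0.5, 0.2, -0.6]
13.4333 [ 0.4362 -0.197   0.0105] 
 [[ 0.981  0.003 -0.195]
 [ 0.195 -0.002  0.981]
 [ 0.003 -1.    -0.002]] [ 0.49  0.22 -0.6 ] 0.6992938733986074
```

About 1.6 N is ambiguous (bands are 0.5 and 2.7 N). I'll push it back the other way to see what is going on.

```bash

python3 -m handwheel '[[[0,0,0.003,0,0,0],[0,0,0.006,0,0,0],[0,0,0.009,0,0,0]]]' | grep force
python3 -m handwheel '[[[0,0,0.003,0,0,0]]]' | grep force
python3 -m handwheel '[[[0,0,0.003,0,0,0]]]' | grep force
python3 -m handwheel '[[[0,0,0.003,0,0,0]]]' | grep force
python3 -m handwheel '[[[0,0,0.003,0,0,0]]]' | grep force
python3 -m handwheel '[[[0,0,0.003,0,0,0]]]' | grep force
python3 -m handwheel '[[[0,0,0.003,0,0,0]]]' | grep force
python3 -m handwheel '[[[0,0,0.003,0,0,0]]]' | grep force
python3 -m handwheel '[[[0,0,0.003,0,0,0]]]' | grep force
python3 -m handwheel '[[[0,0,0.003,0,0,0]]]' | grep force
python3 -m handwheel '[[[0,0,0.003,0,0,0]]]' | grep force
python3 -c "
from h import *
st();im=snapshot('side');c=proj('side',(.43,-.18,.03)).astype(int);print(c);cv2.imwrite('pics/s4.png',cv2.resize(im[c[1]-60:c[1]+60,c[0]-80:c[0]+80],(800,600),interpolation=cv2.INTER_CUBIC))"
```

```text
contact_force: [0.8, -0.3, 0.2]
contact_force: [0.3, -0.7, -0.5]
contact_force: [0.5, -1.3, -1.1]
contact_force: [1.2, -1.4, -0.8]
contact_force: [0.8, -0.6, 0.8]
contact_force: [-0.4, -1.2, -0.3]
contact_force: [0.9, -1.1, 1.0]
contact_force: [0.7, -0.8, 0.3]
contact_force: [0.8, -1.5, 0.5]
contact_force: [-0.3, -2.0, 0.6]
contact_force: [-0.4, -1.9, 1.5]
14.5167 [ 0.4285 -0.1585  0.0104] 
 [[ 0.981  0.003 -0.195]
 [ 0.195 -0.002  0.981]
 [ 0.003 -1.    -0.003]] [-0.36 -1.93  1.53] 0.69613435257538
[253 204]
```

View pics/s4.png

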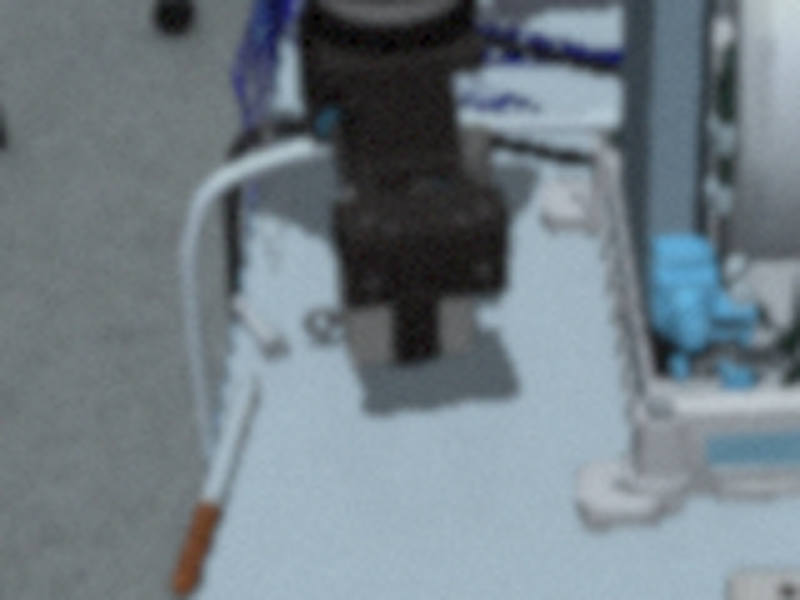

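```bash

python3 -m handwheel '[[[0,0,-0.006,0,0,0],[0,-0.02,-0.008,0,0,0],[0,-0.045,-0.008,0,0,0],[0,-0.045,-0.008,0,0,0],[0,-0.045,-0.008,0,0,0]]]' | grep force
python3 -m handwheel '[[[0,0,-0.003,0,0,0]]]' | grep force
python3 -m handwheel '[[[0,0,-0.003,0,0,0]]]' | grep force
python3 -m handwheel '[[[0,0,-0.003,0,0,0]]]' | grep force
python3 -m handwheel '[[[0,0,-0.003,0,0,0]]]' | grep force
python3 -m handwheel '[[[0,0,-0.003,0,0,0]]]' | grep force
python3 -m handwheel '[[[0,0,-0.003,0,0,0]]]' | grep force
echo rev
python3 -m handwheel '[[[0,0,0.003,0,0,0],[0,0,0.006,0,0,0]]]' | grep force
python3 -m handwheel '[[[0,0,0.003,0,0,0]]]' | grep force
python3 -m handwheel '[[[0,0,0.003,0,0,0]]]' | grep force
python3 -m handwheel '[[[0,0,0.003,0,0,0]]]' | grep force
python3 -m handwheel '[[[0,0,0.003,0,0,0]]]' | grep force
python3 -m handwheel '[[[0,0,0.003,0,0,0]]]' | grep force
python3 -c "
from h import *
st()"
```

```text
contact_force: [-0.0, 0.5, -0.2]
contact_force: [-0.2, -0.1, -0.6]
contact_force: [-0.5, -0.5, 0.2]
contact_force: [0.1, 0.5, 0.1]
contact_force: [-0.0, -0.1, -0.1]
contact_force: [-0.2, 0.5, 0.2]
contact_force: [-0.1, -0.6, 0.4]
rev
contact_force: [-0.3, -0.3, 0.6]
contact_force: [-1.2, 0.1, 0.4]
contact_force: [1.0, -0.4, 0.1]
contact_force: [0.3, 0.6, -0.1]
contact_force: [-0.1, -0.0, -0.4]
contact_force: [0.5, 0.7, 0.1]
16.0667 [ 0.4293 -0.163   0.0554] 
 [[ 0.981  0.003 -0.196]
 [ 0.196 -0.002  0.981]
 [ 0.003 -1.    -0.002]] [0.49 0.73 0.1 ] 0.6999682677273064
```

```bash
python3 -c "
from h import *
go((0.4339,-0.066,0.065),77.4)"
```

```text
go [ 0.0235 -0.0097  0.0942] [0.0005 0.1327 0.001 ] q [ 0.56  0.87 -0.48  2.18  1.21  0.39  0.82] t 16.0667 [ 0.4293 -0.163   0.0554] F [0.49 0.73 0.1 ]
```

```bash
python3 -m handwheel '[[[0.004,-0.012,0.02,0,0.03,0],[0.01,-0.012,0.045,0,0.06,0],[0.017,-0.012,0.07,0,0.09,0],[0.022,-0.01,0.088,0,0.12,0],[0.0235,-0.01,0.094,0,0.133,0],[0.0235,-0.01,0.094,0,0.133,0],[0.0235,-0.01,0.094,0,0.133,0]]]'
python3 -c "
from h import *
go((0.4339,-0.066,0.010),77.4)
im=snapshot('side');c=proj('side',(.43,-.1,.03)).astype(int);print(c);cv2.imwrite('pics/s5.png',cv2.resize(im[c[1]-60:c[1]+60,c[0]-80:c[0]+80],(800,600),interpolation=cv2.INTER_CUBIC))"
```

```text
clock: 16.65
tool_pos: [0.434, -0.0666, 0.0653]
eef_rot: [0.704, -0.076, 0.078, -0.702]
contact_force: [-0.6, 0.4, 0.4]
opening: 0.704
go [-0.0004  0.0553  0.0007] [0.0006 0.0004 0.0011] q [ 0.26  0.82 -0.36  2.24  1.19  0.28  0.19] t 16.65 [ 0.434  -0.0666  0.0653] F [-0.6   0.41  0.36]
[255 184]
```

View pics/s5.png

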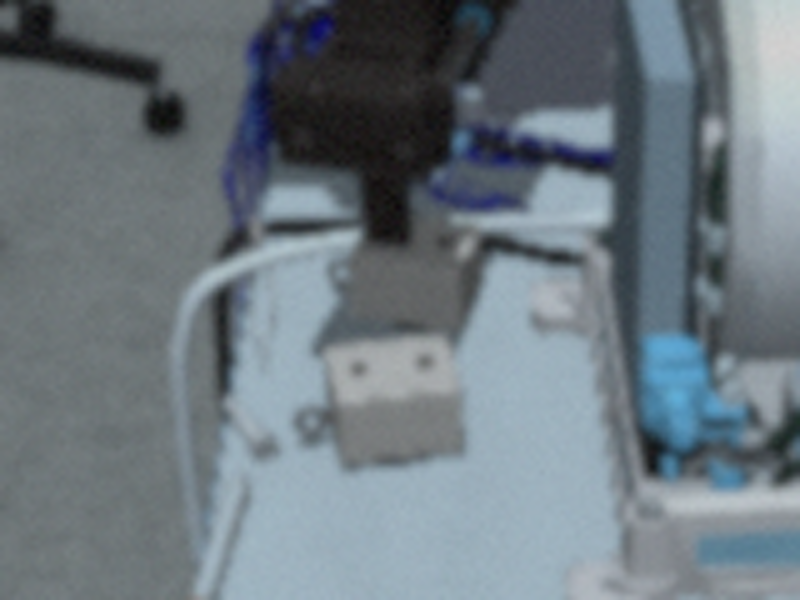

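Sled 2 is visible (crop px 395,400), and the gripper is over sled 1 with the cable behind it. Lowering for its push test.

```bash
python3 -m handwheel '[[[0,0.012,0.002,0,0,0.001],[0,0.02,0.002,0,0,0.001],[0,0.02,0.002,0,0,0.001]]]'
python3 -m handwheel '[[[0,0.015,0,0,0,0],[0,0.028,0,0,0,0],[0,0.034,0,0,0,0],[0,0.035,0,0,0,0],[0,0.035,-0.003,0,0,0]]]'
python3 -m handwheel '[[[0,0,-0.003,0,0,0]]]' | grep force
python3 -m handwheel '[[[0,0,-0.003,0,0,0]]]' | grep force
python3 -m handwheel '[[[0,0,-0.003,0,0,0]]]' | grep force
python3 -m handwheel '[[[0,0,-0.003,0,0,0]]]' | grep force
python3 -m handwheel '[[[0,0,-0.003,0,0,0]]]' | grep force
python3 -m handwheel '[[[0,0,-0.003,0,0,0]]]' | grep force
python3 -m handwheel '[[[0,0,-0.003,0,0,0]]]' | grep force
python3 -m handwheel '[[[0,0,-0.003,0,0,0]]]' | grep force
python3 -m handwheel '[[[0,0,-0.003,0,0,0]]]'
```

```text
clock: 16.95
tool_pos: [0.434, -0.066, 0.0443]
eef_rot: [0.704, -0.079, 0.078, -0.702]
contact_force: [1.1, 0.4, -0.7]
opening: 0.697
clock: 17.37
tool_pos: [0.4338, -0.0679, 0.0102]
eef_rot: [0.703, -0.078, 0.078, -0.703]
contact_force: [-0.7, 0.6, -0.4]
opening: 0.698
contact_force: [-0.1, 1.6, -1.5]
contact_force: [1.4, 3.1, -1.6]
contact_force: [0.7, 2.5, -2.2]
contact_force: [0.7, 3.4, -1.5]
contact_force: [1.2, 3.3, 0.5]
contact_force: [1.5, 4.1, 2.0]
contact_force: [1.8, 4.4, 2.5]
contact_force: [1.4, 5.2, 3.9]
clock: 18.12
tool_pos: [0.4283, -0.0932, 0.0105]
eef_rot: [-0.702, 0.077, -0.078, 0.703]
contact_force: [1.5, 5.5, 3.9]
opening: 0.696
```

The order is clear: sled 3 about 7.8 N, sled 1 about 3 N, sled 2 about 1.5 N. The late rise on sled 1 came with a growing vertical force, and the far finger was probably touching sled 2. So sled 1 is medium and goes in pocket 2. Grip it.

```bash
python3 -m handwheel '[[[0,-0.002,0.005,0,0,0],[0,-0.004,0.009,0,0,0],[0,-0.004,0.009,0,0,0]]]'
python3 -m handwheel '[[[0,0,0,0,0,0],[0,0,0,0,0,0],[0,0,0,0,0,0],[0,0,0,0,0,0],[0,0,0,0,0,0],[0,0,0,0,0,0]]]' -0.3 30
python3 -m handwheel '[[[0,-0.02,0,0,0,0],[0,-0.06,0,0,0,0],[0,-0.1,0,0,0,0],[0,-0.12,0,0,0,0],[0,-0.12,0,0,0,0]]]'
python3 -c "
from h import *
go((0.42,-0.38,0.13),30)
im=snapshot('top');cv2.imwrite('pics/t3.png',cv2.resize(im[200:300,120:270],(800,533),interpolation=cv2.INTER_CUBIC))"
```

```text
clock: 18.37
tool_pos: [0.43, -0.0854, 0.0145]
eef_rot: [0.704, -0.078, 0.078, -0.702]
contact_force: [0.1, 0.9, -0.3]
opening: 0.698
clock: 18.87
tool_pos: [0.4298, -0.0856, 0.0142]
eef_rot: [0.703, -0.078, 0.078, -0.702]
contact_force: [-0.3, -1.0, 0.4]
opening: 0.495
clock: 19.28
tool_pos: [0.4282, -0.0854, 0.1346]
eef_rot: [0.703, -0.08, 0.076, -0.702]
contact_force: [1.6, -0.9, -8.3]
opening: 0.496
go [ 0.0567  0.0048 -0.2892] [ 0.0011  0.2628 -0.0013] q [ 0.44  0.7  -0.57  2.2   0.85  0.48  0.55] t 19.2833 [ 0.4282 -0.0854  0.1346] F [ 1.61 -0.89 -8.3 ]
```

View pics/t3.png

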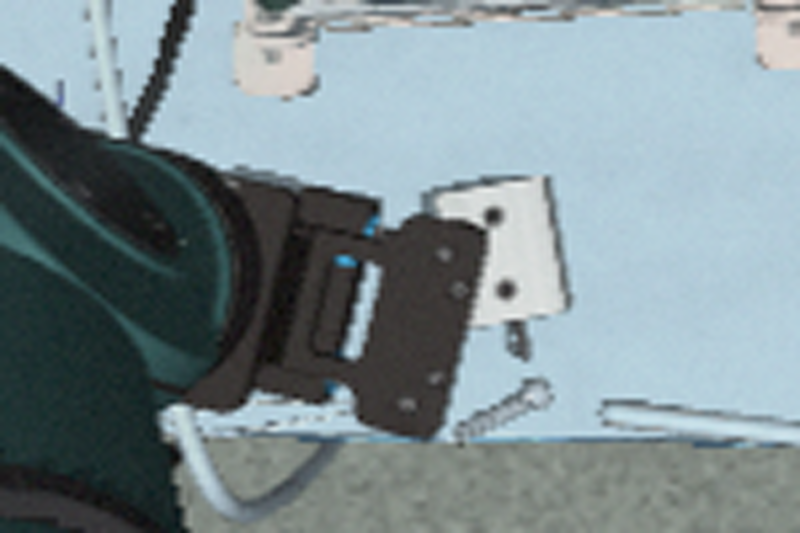

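Sled 1 is held and lifted. Sled 2's top holes are at crop px (493,215) and (506,289), and the bystanders are undisturbed. Carrying sled 1 to pocket 2.

```bash
python3 -m handwheel '[[[0.005,0,-0.03,0,0,0],[0.013,0,-0.07,0,0,0],[0.02,0,-0.11,0,0,0],[0.028,0,-0.15,0,0.03,0],[0.036,0,-0.19,0,0.07,0],[0.044,0,-0.23,0,0.11,0],[0.052,0,-0.265,0,0.15,0],[0.0567,0.004,-0.285,0,0.19,0],[0.0567,0.004,-0.289,0,0.23,0],[0.0567,0.004,-0.289,0,0.263,-0.001],[0.0567,0.004,-0.289,0,0.263,-0.001]]]'
python3 -c "
from h import *
go((0.503,-0.3964,0.06),0)
C=lambda x,y:(120+(x+.5)/5.333-.5,200+(y+.5)/5.333-.5)
a=ray('top',*C(493,215),.04);b=ray('top',*C(506,289),.04);d=a-b;print((a+b)/2,np.linalg.norm(d),np.degrees(np.arctan2(d[1],d[0])))"
```

```text
clock: 20.25
tool_pos: [0.4199, -0.3797, 0.1289]
eef_rot: [0.612, -0.355, 0.355, -0.611]
contact_force: [0.4, 0.3, -7.4]
opening: 0.494
go [0.0557 0.0689 0.064 ] [0.0004 0.1652 0.0005] q [ 0.93  0.8  -0.47  1.83  0.57  0.65  0.63] t 20.25 [ 0.4199 -0.3797  0.1289] F [ 0.38  0.26 -7.35]
[ 0.42927778 -0.16679931  0.04      ] 0.030122352468246807 11.472442819759872
```

```bash
python3 -m handwheel '[[[0.014,0,0.015,0,0.04,0],[0.028,0.01,0.03,0,0.08,0],[0.042,0.03,0.05,0,0.12,0],[0.0557,0.05,0.064,0,0.16,0],[0.0557,0.065,0.064,0,0.165,0],[0.0557,0.069,0.064,0,0.165,0],[0.0557,0.069,0.064,0,0.165,0]]]'
python3 -c "
from h import *
go((0.503,-0.3964,0.03),0)"
```

```text
clock: 20.83
tool_pos: [0.5026, -0.3943, 0.0592]
eef_rot: [0.503, -0.499, 0.497, -0.501]
contact_force: [-0.5, -0.5, -6.7]
opening: 0.499
go [0.0022 0.0292 0.0005] [ 0.0012  0.0029 -0.0001] q [ 0.76  0.96 -0.3   1.63  0.43  0.63  0.22] t 20.8333 [ 0.5026 -0.3943  0.0592] F [-0.46 -0.51 -6.66]
```

```bash
python3 -m handwheel '[[[0.001,0.015,0,0.001,0.002,0],[0.0015,0.025,0,0.001,0.002,0],[0.0015,0.029,0,0.001,0.002,0],[0.0015,0.029,0,0.001,0.002,0],[0.0015,0.029,0,0.001,0.002,0]]]'
python3 -c "
from h import *
go((0.503,-0.3964,0.0205),0)"
```

```text
clock: 21.25
tool_pos: [0.505, -0.3977, 0.0331]
eef_rot: [0.499, -0.498, 0.502, -0.5]
contact_force: [0.9, -0.1, -6.7]
opening: 0.501
go [-0.0013  0.0126 -0.0021] [-0.0017 -0.0003  0.0009] q [ 0.75  0.99 -0.29  1.63  0.45  0.57  0.21] t 21.25 [ 0.505  -0.3977  0.0331] F [ 0.92 -0.13 -6.66]
```

```bash
python3 -m handwheel '[[[-0.001,0.002,-0.001,-0.001,0,0.001],[-0.001,0.004,-0.002,-0.001,0,0.001],[-0.001,0.007,-0.002,-0.001,0,0.001],[-0.001,0.01,-0.002,-0.001,0,0.001],[-0.001,0.012,-0.002,-0.001,0,0.001],[-0.001,0.013,-0.002,-0.001,0,0.001]]]'
python3 -m handwheel '[[[0,0.001,0,0,0,0],[0,0.002,0,0,0,0],[0,0.002,0,0,0,0]]]'
python3 -c "
from h import *
go((0.503,-0.3964,0.0172),0)"
```

```text
clock: 21.75
tool_pos: [0.5032, -0.3965, 0.0194]
eef_rot: [0.499, -0.5, 0.501, -0.5]
contact_force: [0.0, -0.8, -6.1]
opening: 0.494
clock: 22.0
tool_pos: [0.5035, -0.3966, 0.0177]
eef_rot: [0.499, -0.5, 0.501, -0.5]
contact_force: [-0.7, -0.6, -6.4]
opening: 0.494
go [-0.0002  0.0005 -0.0005] [-0.0008 -0.0004 -0.0001] q [ 0.74  1.02 -0.28  1.64  0.45  0.55  0.2 ] t 22.0 [ 0.5035 -0.3966  0.0177] F [-0.7  -0.57 -6.38]
```

```bash
python3 -m handwheel '[[[0,0.0005,0,0,0,0],[0,0.001,0,0,0,0],[0,0.001,0,0,0,0]]]'
python3 -m handwheel '[[[0,0,0,0,0,0],[0,0,0,0,0,0],[0,0,0,0,0,0],[0,-0.01,0,0,0,0],[0,-0.04,0,0,0,0],[0,-0.08,0,0,0,0],[0,-0.08,-0.03,0,0,0],[-0.01,-0.08,-0.07,0,-0.04,0],[-0.02,-0.08,-0.09,0,-0.08,0],[-0.02,-0.08,-0.09,0,-0.12,0]]]' 0.36
python3 -c "
from h import *
go((0.4293,-0.1668,0.08),101.5)"
```

```text
clock: 22.25
tool_pos: [0.5036, -0.3968, 0.0174]
eef_rot: [0.499, -0.5, 0.501, -0.5]
contact_force: [-0.5, 0.6, -2.7]
opening: 0.497
clock: 23.08
tool_pos: [0.4067, -0.3755, 0.0974]
eef_rot: [0.586, -0.399, 0.396, -0.584]
contact_force: [-0.5, -0.1, -0.1]
opening: 0.681
go [-0.1856  0.0175  0.0981] [ 0.0005 -0.4435 -0.0016] q [ 0.89  0.83 -0.39  1.88  0.58  0.55  0.49] t 23.0833 [ 0.4067 -0.3755  0.0974] F [-0.55 -0.09 -0.11]
```

```bash
python3 -m handwheel '[[[-0.02,0.005,0.01,0,-0.04,0],[-0.04,0.01,0.02,0,-0.08,0],[-0.06,0.015,0.03,0,-0.12,0],[-0.08,0.015,0.04,0,-0.16,0],[-0.1,0.015,0.05,0,-0.2,0],[-0.12,0.015,0.06,0,-0.24,0],[-0.14,0.015,0.072,0,-0.28,0],[-0.16,0.017,0.084,0,-0.32,0],[-0.175,0.017,0.092,0,-0.36,0],[-0.185,0.017,0.098,0,-0.4,0],[-0.185,0.017,0.098,0,-0.44,0],[-0.185,0.017,0.098,0,-0.443,-0.001]]]'
python3 -m handwheel '[[[0,0,0,0,0,0],[0,0,0,0,0,0]]]'
python3 -c "
from h import *
go((0.4293,-0.1668,0.0143),101.5)"
```

```text
clock: 24.08
tool_pos: [0.4381, -0.1681, 0.0805]
eef_rot: [0.704, 0.073, -0.068, -0.703]
contact_force: [-0.3, 0.1, 0.6]
opening: 0.685
clock: 24.25
tool_pos: [0.4371, -0.1693, 0.0801]
eef_rot: [0.705, 0.069, -0.065, -0.703]
contact_force: [0.1, 0.3, -0.2]
opening: 0.683
go [-0.0076  0.0657  0.0042] [ 0.001  -0.0033  0.0017] q [ 0.6   0.83 -0.55  2.15  1.07  0.46  0.96] t 24.25 [ 0.4371 -0.1693  0.0801] F [ 0.08  0.33 -0.18]
```

```bash
python3 -m handwheel '[[[-0.005,0.015,0.002,0,-0.002,0.001],[-0.006,0.025,0.003,0,-0.002,0.001],[-0.006,0.025,0.003,0,-0.002,0.001],[-0.006,0.025,0.003,0,-0.002,0.001]]]'
python3 -c "
from h import *
go((0.4293,-0.1668,0.0143),101.5)"
```

```text
clock: 24.58
tool_pos: [0.4305, -0.1672, 0.0547]
eef_rot: [0.704, 0.071, -0.07, -0.703]
contact_force: [-0.2, 0.9, 0.1]
opening: 0.678
go [-0.0011  0.0403  0.0007] [ 0.0008 -0.0005  0.0003] q [ 0.56  0.87 -0.47  2.17  1.18  0.38  0.86] t 24.5833 [ 0.4305 -0.1672  0.0547] F [-0.22  0.87  0.07]
```

```bash
python3 -m handwheel '[[[-0.001,0.02,0,0,0,0],[-0.001,0.033,0,0,0,0],[-0.001,0.038,0,0,0,0],[-0.001,0.04,0,0,0,0],[-0.001,0.04,0,0,0,0]]]'
python3 -m handwheel '[[[0,0,0,0,0,0],[0,0,0,0,0,0],[0,0,0,0,0,0],[0,0,0,0,0,0],[0,0,0,0,0,0],[0,0,0,0,0,0]]]' -0.3 30
python3 -m handwheel '[[[0,-0.02,0,0,0,0],[0,-0.06,0,0,0,0],[0,-0.1,0,0,0,0],[0,-0.1,0,0,0,0]]]'
python3 -c "
from h import *
go((0.40,-0.38,0.115),40)"
```

```text
clock: 25.0
tool_pos: [0.4302, -0.1673, 0.0149]
eef_rot: [0.704, 0.071, -0.07, -0.703]
contact_force: [0.1, 0.1, 0.0]
opening: 0.683
clock: 25.5
tool_pos: [0.4301, -0.167, 0.0152]
eef_rot: [0.704, 0.072, -0.07, -0.703]
contact_force: [0.3, -0.3, 6.3]
opening: 0.5
clock: 25.83
tool_pos: [0.4312, -0.1667, 0.119]
eef_rot: [0.705, 0.073, -0.068, -0.703]
contact_force: [1.1, 0.5, -8.0]
opening: 0.495
go [-0.073   0.0041 -0.2028] [-3.000e-04  3.415e-01  2.700e-03] q [ 0.64  0.76 -0.6   2.15  0.92  0.51  1.09] t 25.8333 [ 0.4312 -0.1667  0.119 ] F [ 1.15  0.53 -8.05]
```

```bash
python3 -m handwheel '[[[-0.01,0,-0.03,0,0,0],[-0.025,0,-0.07,0,0.03,0],[-0.04,0,-0.11,0,0.07,0],[-0.055,0,-0.15,0,0.11,0],[-0.068,0,-0.185,0,0.15,0],[-0.073,0,-0.203,0,0.19,0],[-0.073,0,-0.203,0,0.23,0.001],[-0.073,0,-0.203,0,0.27,0.001],[-0.073,0,-0.203,0,0.31,0.002],[-0.073,0,-0.203,0,0.341,0.002],[-0.073,0,-0.203,0,0.341,0.002]]]'
python3 -c "
from h import *
go((0.421,-0.3964,0.06),0)"
```

```text
clock: 26.75
tool_pos: [0.397, -0.3799, 0.1133]
eef_rot: [0.641, -0.301, 0.297, -0.64]
contact_force: [-0.4, 0.5, -8.2]
opening: 0.497
go [0.0283 0.0531 0.008 ] [ 0.002   0.2221 -0.0011] q [ 0.92  0.8  -0.42  1.89  0.57  0.58  0.83] t 26.75 [ 0.397  -0.3799  0.1133] F [-0.44  0.51 -8.18]
```

```bash
python3 -m handwheel '[[[0.01,0,0.003,0,0.04,0],[0.02,0,0.006,0,0.08,0],[0.028,0,0.008,0,0.12,0],[0.028,0.01,0.008,0.001,0.16,0],[0.028,0.03,0.008,0.001,0.2,0],[0.028,0.045,0.008,0.001,0.222,0],[0.028,0.053,0.008,0.001,0.222,0],[0.028,0.053,0.008,0.001,0.222,0],[0.028,0.053,0.008,0.001,0.222,0]]]'
python3 -c "
from h import *
go((0.421,-0.3964,0.035),0)"
```

```text
clock: 27.5
tool_pos: [0.422, -0.3961, 0.0612]
eef_rot: [-0.502, 0.5, -0.497, 0.502]
contact_force: [0.1, -0.4, -7.4]
opening: 0.498
go [ 0.0003  0.0262 -0.0009] [ 0.0007  0.002  -0.0008] q [ 0.8   0.89 -0.21  1.83  0.37  0.46  0.34] t 27.5 [ 0.422  -0.3961  0.0612] F [ 0.05 -0.4  -7.37]
```

```bash
python3 -m handwheel '[[[0,0.012,-0.001,0,0.001,-0.0005],[0,0.022,-0.001,0,0.001,-0.0005],[0,0.026,-0.001,0,0.001,-0.0005],[0,0.026,-0.001,0,0.001,-0.0005],[0,0.026,-0.001,0,0.001,-0.0005]]]'
python3 -c "
from h import *
go((0.421,-0.3964,0.0205),0)"
```

```text
clock: 27.92
tool_pos: [0.4215, -0.3966, 0.036]
eef_rot: [0.5, -0.5, 0.5, -0.5]
contact_force: [0.6, -0.5, -7.8]
opening: 0.499
go [-0.0002  0.0155 -0.0005] [0.0002 0.0001 0.    ] q [ 0.78  0.93 -0.19  1.83  0.38  0.41  0.32] t 27.9167 [ 0.4215 -0.3966  0.036 ] F [ 0.59 -0.54 -7.79]
```

```bash
python3 -m handwheel '[[[0,0.004,0,0,0,0],[0,0.008,0,0,0,0],[0,0.011,0,0,0,0],[0,0.013,0,0,0,0],[0,0.015,0,0,0,0],[0,0.0155,0,0,0,0]]]'
python3 -m handwheel '[[[0,0.001,0,0,0,0],[0,0.0015,0,0,0,0],[0,0.0015,0,0,0,0]]]'
python3 -m handwheel '[[[0,0.0005,0,0,0,0],[0,0.001,0,0,0,0],[0,0.001,0,0,0,0]]]'
```

```text
clock: 28.42
tool_pos: [0.4213, -0.3964, 0.02]
eef_rot: [-0.5, 0.5, -0.5, 0.5]
contact_force: [0.3, 0.4, -7.4]
opening: 0.493
clock: 28.67
tool_pos: [0.4215, -0.3966, 0.0189]
eef_rot: [0.5, -0.5, 0.5, -0.5]
contact_force: [-0.3, -0.7, -7.8]
opening: 0.497
clock: 28.92
tool_pos: [0.4216, -0.3968, 0.0183]
eef_rot: [0.5, -0.5, 0.5, -0.5]
contact_force: [0.4, -0.1, -2.7]
opening: 0.497
```

```bash
python3 -m handwheel '[[[0,0,0,0,0,0],[0,0,0,0,0,0],[0,0,0,0,0,0],[0,-0.01,0,0,0,0],[0,-0.04,0,0,0,0],[0,-0.08,0,0,0,0],[-0.02,-0.11,0,0,0,0],[-0.06,-0.12,0,0,0,0],[-0.1,-0.12,0,0,0,0],[-0.14,-0.12,0,0,0,0],[-0.18,-0.12,0,0,0,0],[-0.2,-0.12,0,0,0,0]]]' 0.36
python3 -c "
from h import *
im=snapshot('top');cv2.imwrite('pics/t4.png',cv2.resize(im[110:310,190:410],(660,600),interpolation=cv2.INTER_CUBIC))
im=snapshot('side');cv2.imwrite('pics/s6.png',cv2.resize(im[240:350,190:360],(800,518),interpolation=cv2.INTER_CUBIC))"
```

```text
clock: 29.92
tool_pos: [0.4218, -0.1915, 0.139]
eef_rot: [-0.501, 0.499, -0.498, 0.502]
contact_force: [-0.1, 0.4, -0.3]
opening: 0.683
```

View pics/t4.png

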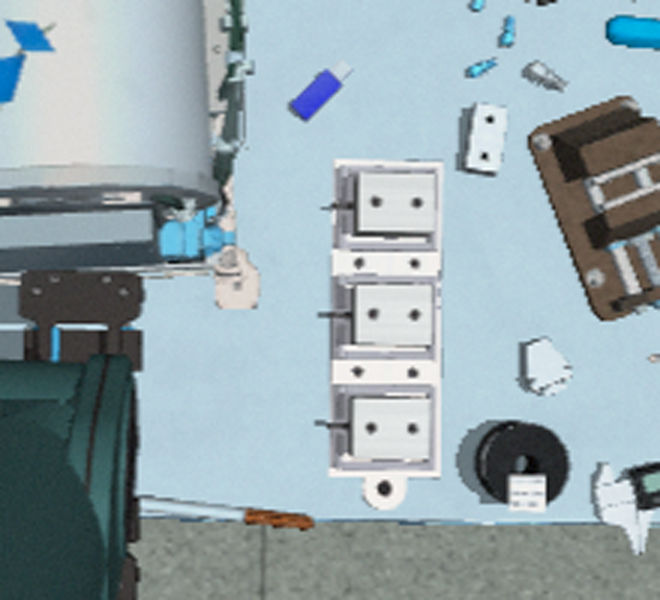

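View pics/s6.png

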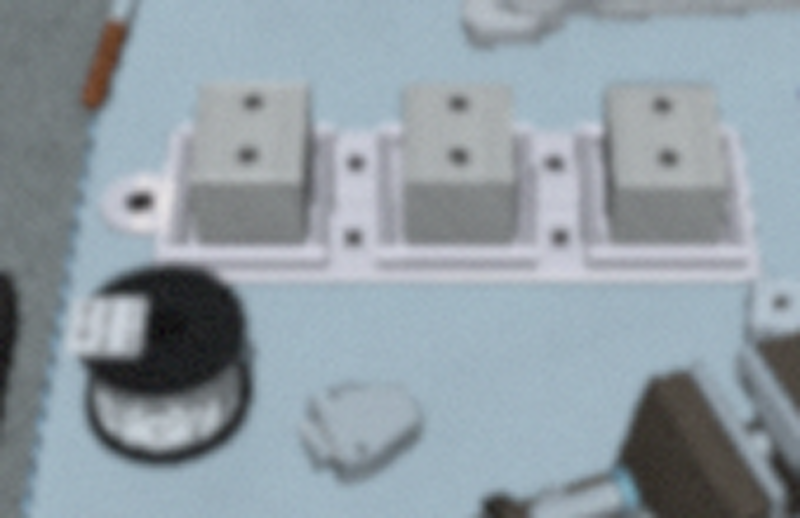

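```bash
python3 -c "
from h import *
C=lambda p:(190+(p[0]+.5)/3-.5,110+(p[1]+.5)/3-.5)
for n,a,b in((3,(376,202),(417,203)),(2,(373,315),(414,315)),(1,(371,428),(412,428))):
    A=ray('top',*C(a),.043);B=ray('top',*C(b),.043);d=B-A;m=(A+B)/2
    print(n,m.round(4),'err mm',((m[:2]-[.421+.082*(n-1),-.3964])*1e3).round(1),'yaw',np.degrees(np.arctan2(d[1],d[0])).round(1),'len',np.linalg.norm(d).round(4))
st();job.finish_job()"
```

```text
3 [ 0.5844 -0.398   0.043 ] err mm [-0.6 -1.6] yaw -90.1 len 0.0299
2 [ 0.5028 -0.3969  0.043 ] err mm [-0.2 -0.5] yaw -88.8 len 0.0297
1 [ 0.4216 -0.3965  0.043 ] err mm [ 0.6 -0.1] yaw -89.0 len 0.0296
30.0167 [ 0.4222 -0.192   0.1389] 
 [[ 0.008 -0.     1.   ]
 [-1.     0.002  0.008]
 [-0.002 -1.    -0.   ]] [-0.4  -0.78 -0.25] 0.6815566546724723
the job is handed in; nothing more can be done
```

All three sleds are in the rack in order of grip, and I handed the job in at 30 s of the 72 s allowed. I identified them by pushing each across the bench with one finger.

| Sled (start position) | Measured push | Lining | Pocket |
|---|---|---|---|
| Nearest the rack | about 7.8 N | grippy | 3 |
| Farthest from the rack | about 3 N, rising to 5.5 N | medium | 2 |
| Middle | about 1.5 N | slippery | 1 |

**Last checks:**
- **Position:** the screw holes put each sled within about 1.7 mm of its pocket centre and about 1.2° of the rack's direction.
- **Seating:** in the final pictures all three sit low in their pockets with their eyes in the notches. While lowering each one, I felt the load go onto the floor. I did not measure height or level directly.
- **Clearance:** the gripper is clear of everything. The bystanders in the final pictures look unmoved. The arm hid the tweezers and bolt there; the bolt was still in place in an earlier picture.

**Disagreement:** only the grippy reading fell inside its stated band. The slippery sled read 1.5 N against 0.4–0.6 N. The medium one went above its 2.3–3.1 N, with a vertical load building up, probably because the other finger touched the next sled. Pushing in free air showed no offset, so the 1.5 N is unexplained. I sorted the slippery and medium sleds by order rather than by absolute values.

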